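# Carry a porous stone on the lifter to its seat

### The arm

A 7-joint arm with a two-finger parallel gripper is mounted at the origin on a cart in front of the work surface, level with it; the furniture and walls round the work are solid. World frame = base frame: x ahead of the robot, y to its left, z up, the work surface at z = 0. Lengths are in mm, angles in rad, forces in N, time in s.
With the tool pointing down it reaches from about 425 to 925 mm from the base axis. Payload 6.8 kg.
Tool frame: the origin (TCP) lies midway between the tips of the shut fingers; the grasp point (between the pads) lies 19 mm behind it; z points along the fingers, y is the direction in which the jaws open and shut (so a half turn about z gives the same grasp; the last joint's range is limited). The gripper opens to 88 mm and grips with 3 to 60 N. Pads are 20 mm wide; open, the fingers measure 115 mm over their backs; the gripper's body (75 mm by 178 mm) begins 61 mm behind the grasp point.
Start: joints at [-1.292, 0.477, 0.022, 1.555, -0.011, 1.109, -0.083], TCP at [254.626, 625.151, 222.664] pointing down, gripper open.
Joint ranges: [-2.96, 2.96], [-0.34, 2.1], [-1.41, 1.46], [0.24, 2.44], [-1.37, 4.51], [0.17, 1.92], [-2.96, 2.96]. Speed limits (rad/s): [2.39, 2.39, 3.14, 3.14, 3.14, 3.14, 3.14].

### API

Orientations are given as [roll, pitch, yaw] about the fixed x, y, z axes, in that order (R = Rz(yaw) Ry(pitch) Rx(roll)).
In Python, from workcell import * gives the robot as it stands. Calls block until the motion is done:
- movep(position, orientation): joint-space move of the TCP to a pose.
- movel(position, rot=None, max_speed=150, guard=None): straight line of the TCP; rot=None keeps the orientation; max_speed is the mean speed in mm/s. With guard (N) it stops when the force on the tool has changed by that much, and returns True; else False.
- movej(angles): joint-space move.
- set_gripper(opening): finger opening in mm; the grip force is fixed at half the most; returns when the fingers have stopped.
- wait(seconds).
- solve_ik(position, orientation): joint angles nearest the present ones, or None.
- get_image(name): name is "scene" or "side" or "wrist"; returns a dict with "pixels" (400x640x3 uint8, red, green, blue), "fx", "fy", "cx", "cy" (pixels), "world_from_camera" (4x4, takes a point from camera to world coordinates). Camera axes: x right, y down, z forward; pixel columns grow to the right and rows downward; lengths in mm; the calibration is good to about 2 mm. A picture is of the moment at which its call begins. There is no depth.
A pose or a line that the arm cannot do raises MotionError and nothing moves.
- job_done(): hands the job in, once; it reports no verdict.
Readings, each from a call of its own:
- read_clock(): time.
- read_joints(): joint angles.
- read_dq(): joint speeds.
- read_joint_efforts(): joint torques, N m.
- read_tool_pos(): TCP position.
- read_eef_rot(): TCP orientation.
- read_wrist_force(): force on the tool from outside, world axes, zero at the start.
- read_torque(): the same for the moment, N m.
- read_finger_gap(): finger opening in mm.
Only numpy, scipy, OpenCV 4.12 (cv2) and the standard library are available. Lean on these libraries where they do the work, as an engineer would, in place of code of your own. Each camera call takes 0.05 s, during which the arm holds its last target.

### The job

Pick up the stone lifter by its wooden grip and with its blade take the porous stone off the draining stand, carry it balanced on the blade to the stone seat and set it gently on the seat's two rails, pushed fully home against both stop pins; keep the lifter level (within about 4 degrees) whenever it touches stone or seat, and never press hard on the seat. Move the stone only with the lifter, never with the gripper, and do not drop or tip it. At the end the stone lies on the rails and the lifter stands back on the worktop on its blade and foot, clear of both fixtures; leave the other things on the bench where they are.

Things in the scene. Friction and masses are not known exactly. Their poses are not given: they have to be found in the camera images.
- lifter: Stone lifter, loose, 0.14 kg, 160 mm long, standing level on the worktop on its blade and a rear foot (36 mm wide, 34 mm behind the origin). Origin: on its underside below the centre of its grip; x runs along it to the blade tip, z up. A sloping neck joins grip and blade.
- lifter_grip (a point): Centre of the lifter's wooden grip, 41 mm above the lifter's underside: a bar along the lifter's x, 74 mm long (41 mm behind to 33 mm ahead), 16 mm wide (y), 26 mm high. Grip it across the 16 mm from above.
- lifter_blade (a point): Top of the lifter's flat steel blade where a stone's centre lies when the stone touches the heel; 96 mm ahead of the lifter's origin. Blade: 3 mm thick, underside at the lifter's z = 0, 24 mm wide, ends 24 mm ahead of here. Heel: upright plate at the blade's rear, 24 mm wide, face 31 mm behind here, top 18 mm above the lifter's underside.
- stone: The porous stone to move: plain grey-brown disc, 62 mm diameter, 10 mm thick, 0.04 to 0.08 kg, lying flat on the rails of the draining stand, 4 to 12 mm short of the stop pins and within 2 mm of the middle. Origin: centre of its underside; z up.
- stand: Draining stand, fixed, grey plastic, 84 (x) by 70 (y) mm. Origin: on the worktop below a stone's centre when it touches both stop pins. x points to the rear (pins); a blade enters at the open front (-x). Two rails along x, inner faces at y = +-17 mm, tops 30 mm above the worktop; groove floor 6 mm above it. Pins: 6 mm diameter at x = 27.5, y = +-20 mm, 6 mm above the rails.
- seat: Stone seat, fixed metal: foot 90 x 74 mm, column, grooved table with rails and pins placed as on the stand. Origin: on the worktop below a stone's centre when it is home against both pins; x to the rear (pins), open front at -x. Groove 34 mm wide, only 10 mm deep. Table rigid, clamped at a new height each time: rail tops 50 to 85 mm above the worktop, not reported: feel for it with the blade.
- spare_stone: Bystander: second porous disc, 62 mm diameter, 10 mm thick, flat on the worktop. Origin: centre of its underside.
- soil_tin: Bystander: open round dark steel tin with soil, 77 mm diameter, 36 mm high. Origin: centre of its underside.
- slotted_weight: Bystander: round slotted weight, 50 mm diameter, 20 mm high. Origin: centre of its underside.
- hex_key: Bystander: small black hex key, 93 by 33 by 6 mm, flat on the worktop in front of the fixtures. Origin: centre of its underside.
Things that resemble listed ones, but are neither listed nor needed, are in the scene too. What is shaped like the stone but purple is not meant.

How it is judged (in metres and radians):
On the way, in this order (a step that is already met when the one before it is completed fails the run):
1. the stone is carried level on the lifter alone, its underside above 45 mm (contact force between stone and lifter above 0.15 N and contact force between stone and stand below 0.02 N and contact force between stone and seat below 0.02 N and height (world z) of stone above 0.045 m and angle between stone's own z axis and vertical below 0.2 rad), for 0.2 s.
2. the stone rests flat on the seat, within 30 mm of home (contact force between stone and seat above 0.15 N and angle between stone's own z axis and vertical below 0.06 rad and horizontal distance between stone and seat below 0.03 m), for 0.1 s.
At the end, for the whole second after the job is handed in: The stone lies flat (0.05 rad) and still on the seat's rails, home: its centre within 2.5 mm of the seat's origin along the seat's x and 3.5 mm along its y, off the lifter. The lifter stands level (0.06 rad) and still on the worktop (within 5 mm), touching neither seat nor stand (x of stone in the frame of seat between -0.0025 and 0.0025 m and y of stone in the frame of seat between -0.0035 and 0.0035 m and angle between stone's own z axis and vertical below 0.05 rad and contact force between stone and seat above 0.15 N and contact force between stone and lifter below 0.02 N and linear speed of each of stone, lifter below 0.01 m/s and height (world z) of lifter between -0.004 and 0.005 m and angle between lifter's own z axis and vertical below 0.06 rad and contact force between lifter and seat below 0.02 N and contact force between lifter and stand below 0.02 N).
It fails at once if the stone is tipped by more than 0.3 rad, falls below the stand's rails, or is dropped (faster than 0.7 m/s) (angle between stone's own z axis and vertical above 0.3 rad or height (world z) of stone below 0.02 m or linear speed of stone above 0.7 m/s).
It fails at once if the lifter is out of level by more than 0.08 rad while it touches stone or seat (angle between lifter's own z axis and vertical above 0.08 rad and (contact force between lifter and stone above 0.02 N or contact force between lifter and seat above 0.02 N)).
It fails at once if gripper or arm touches the stone (contact force between any of the fingers, the arm and stone above 0.3 N).
It fails at once if the lifter, or the stone, is pressed on the seat with more than 20 N (contact force between any of lifter, stone and seat above 20 N).
It fails at once if a bystander is moved by more than 20 mm (distance of any of spare_stone, soil_tin, slotted_weight, hex_key from where it was at the start of the episode above 0.02 m).
It also fails if it takes over 72 s, if anything falls off the work surface, if the arm or the gripper's body presses on something with over 40 N, if the wrist force passes 120 N, or if a joint passes its speed limit or range.

## Working session

There is one attempt and no reset: what is moved stays moved. The work goes in short steps, each a Python script; the robot and the scene stay as the last script left them, time stands still between calls to the robot, and variables do not carry over. Pictures are saved under pics/ and viewed, and the job is handed in when it is done.

```bash
ls; mkdir -p pics
python3 - <<'E'
from workcell import *
import cv2
for n in ["scene","side","wrist"]:
    im=get_image(n); cv2.imwrite(f"pics/{n}0.png",im["pixels"][:,:,::-1])
    print(n,im["fx"],im["cx"],im["cy"],im["world_from_camera"])
print(read_clock(),read_eef_rot(),read_finger_gap())
E
```

```text
pics
scene 424.9292531442281 320.0059403099501 195.70724792660334 [[ 7.99078049e-01 -4.42760036e-01  4.06740484e-01 -4.72583683e+00]
 [-6.00986131e-01 -6.07386582e-01  5.19516323e-01 -7.60490946e+02]
 [ 1.70276464e-02 -6.59579480e-01 -7.51441927e-01  1.02903757e+03]
 [ 0.00000000e+00  0.00000000e+00  0.00000000e+00  1.00000000e+00]]
side 378.1981034511855 319.1443048149631 199.2241263357389 [[-9.98926561e-01 -3.51360779e-02  3.01857833e-02  5.09023041e+02]
 [-4.14273552e-02  3.86093560e-01 -9.21528913e-01  9.20651491e+02]
 [ 2.07243751e-02 -9.21790225e-01 -3.87134706e-01  4.66715121e+02]
 [ 0.00000000e+00  0.00000000e+00  0.00000000e+00  1.00000000e+00]]
wrist 301.5773762229471 320.61140387857705 198.20413656926726 [[ 3.76769100e-01  8.87331150e-01  2.65873045e-01  1.81147590e+02]
 [ 9.26305994e-01 -3.60450631e-01 -1.09692967e-01  6.53854854e+02]
 [-1.49987923e-03  2.87608716e-01 -9.57746823e-01  3.83440451e+02]
 [ 0.00000000e+00  0.00000000e+00  0.00000000e+00  1.00000000e+00]]
0.15 [-3.14019723e+00  1.00787671e-04  2.75482081e+00] 87.86035183655125
```

View pics/scene0.png

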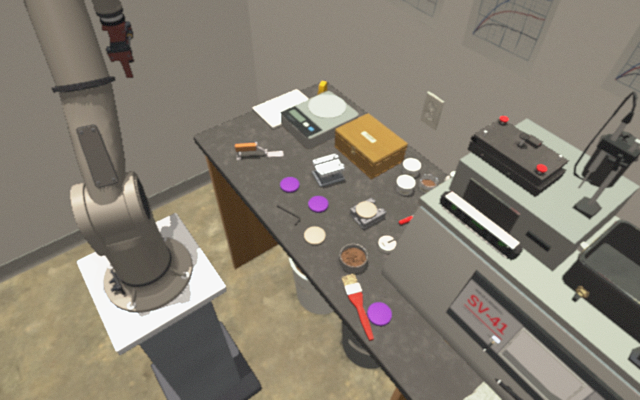

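View pics/side0.png

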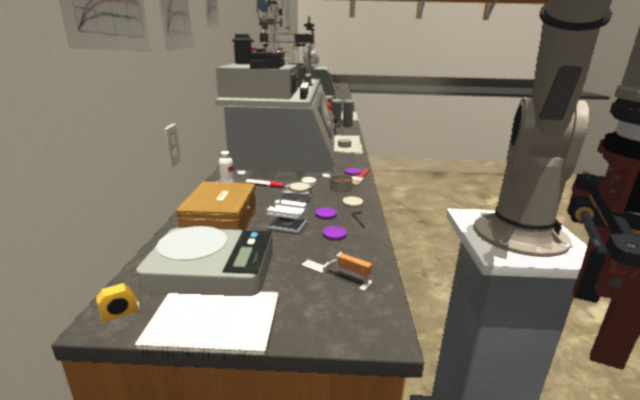

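View pics/wrist0.png

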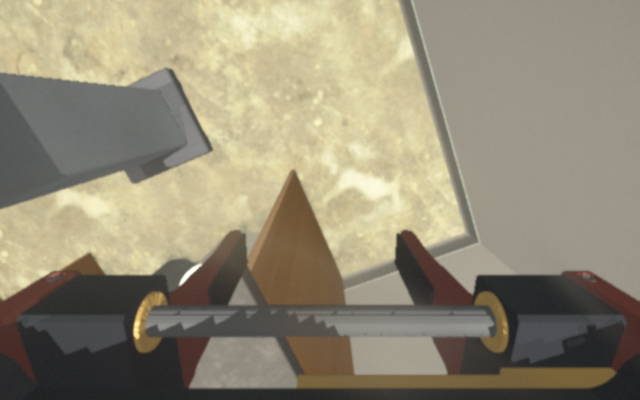

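Run:
```python
import cv2,numpy as np
s=cv2.imread("pics/scene0.png"); d=cv2.imread("pics/side0.png")
a=cv2.resize(s[130:250,215:435][:, :200],(800,480),interpolation=cv2.INTER_CUBIC); cv2.imwrite("pics/c1.png",a)
b=cv2.resize(d[170:300,230:390],(800,650)[:2] if 0 else (738,600),interpolation=cv2.INTER_CUBIC); cv2.imwrite("pics/c2.png",b)
```

```text
(no output)
```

View pics/c1.png

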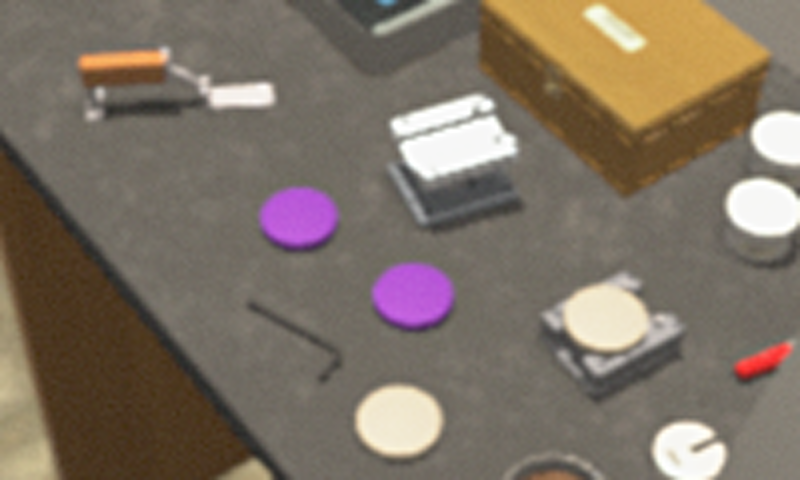

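View pics/c2.png

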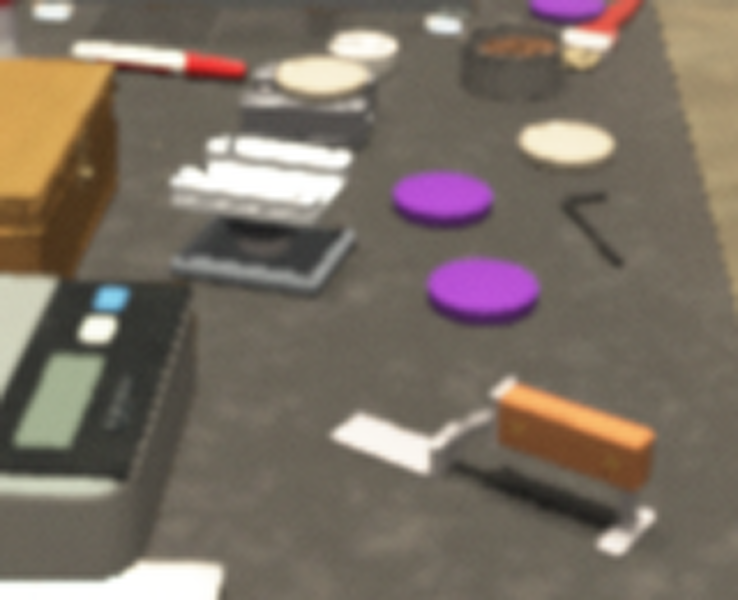

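Candidates for the stone: the grey-beige disc on the grey stand at scene px (367,210) is the target. The disc flat on the worktop at (315,236) is the spare, and the discs at (289,184), (318,204) and (380,313) are purple lookalikes. The lifter is the orange grip at (246,147) with its blade at (275,154), the seat is the white table at (327,168), and the hex key is at (288,213).

```bash
cat > h.py <<'E'
from workcell import *
import cv2, numpy as np
def w(im,u,v,z):
    T=np.array(im["world_from_camera"]); d=T[:3,:3]@np.array([(u-im["cx"])/im["fx"],(v-im["cy"])/im["fy"],1])
    o=T[:3,3]; return (o+d*(z-o[2])/d[2])
def px(im,p):
    T=np.linalg.inv(np.array(im["world_from_camera"])); q=T[:3,:3]@np.array(p,float)+T[:3,3]
    return np.array([im["fx"]*q[0]/q[2]+im["cx"],im["fy"]*q[1]/q[2]+im["cy"]])
def snap(n,f):
    im=get_image(n); cv2.imwrite(f"pics/{f}.png",im["pixels"][:,:,::-1]); 
    np.save(f"pics/{f}.npy",{k:im[k] for k in im if k!="pixels"},allow_pickle=True); return im
def load(f): return np.load(f"pics/{f}.npy",allow_pickle=True).item()
E
python3 - <<'E'
from h import *
np.set_printoptions(precision=1,suppress=True)
s=get_image("scene")
c=lambda x,y:(215+x/4,130+y/4)
for n,x,y,z in [("griprear",80,60,54),("gripfront",165,55,54),("foot",95,113,0),("bladetip",272,95,3),("bladeheel",212,97,3),("standstone",606,317,40),("spare",400,420,10),("seat",455,130,65),("seatfoot",460,190,10),("p1",299,217,10),("p2",413,295,10),("hexa",250,303,3),("hexb",340,355,3),("tin",560,510,36)]:
    print(n,w(s,*c(x,y),z))
E
```

```text
griprear [427.5 266.6  54. ]
gripfront [489.  229.9  54. ]
foot [428.1 255.9   0. ]
bladetip [563.4 182.1   3. ]
bladeheel [519.5 210.7   3. ]
standstone [ 611.4 -203.    40. ]
spare [ 442.2 -170.6   10. ]
seat [626.1   3.8  65. ]
seatfoot [622.  -11.3  10. ]
p1 [497.  42.  10.]
p2 [522.2 -79.6  10. ]
hexa [417.5  -6.    3. ]
hexb [444.6 -90.1   3. ]
tin [ 474.4 -312.4   36. ]
```

Run:
```python
from h import *
np.set_printoptions(precision=3,suppress=True)
for p,yaw in [((559,187,150),2.64),((470,235,60),2.64),((470,235,60),-0.5)]:
    print(p,yaw,solve_ik(list(p),[np.pi,0,yaw]))
for yaw in np.arange(-3,3.2,0.5):
    print(round(yaw,2),solve_ik([615,-100,150],[np.pi,0,yaw]))
movep([559,187,150],[np.pi,0,2.64]); print(read_clock())
snap("wrist","l1")
```

```text
(559, 187, 150) 2.64 [-0.629  0.423  0.259  1.849 -0.136  0.886  0.764]
(470, 235, 60) 2.64 [-0.712  0.459  0.161  2.052 -0.12   0.639  0.598]
(470, 235, 60) -0.5 [-1.424  0.928  1.264  2.092 -1.089  1.038 -1.64 ]
-3.0 [-0.296  0.504  0.487  1.779 -0.286  0.929  2.025]
-2.5 [-0.167  0.479  0.307  1.77  -0.176  0.919  2.427]
-2.0 [-0.096  0.471  0.21   1.765 -0.12   0.918  2.877]
-1.5 [-0.715  0.867  1.268  1.804 -0.9    1.191 -2.228]
-1.0 [-0.715  0.867  1.268  1.804 -0.9    1.191 -1.728]
-0.5 [-0.715  0.867  1.268  1.804 -0.9    1.191 -1.228]
0.0 [-0.537  0.612  0.86   1.794 -0.547  0.992 -1.026]
0.5 [-0.481  0.576  0.766  1.791 -0.476  0.969 -0.589]
1.0 [-0.448  0.559  0.714  1.789 -0.438  0.958 -0.122]
1.5 [-0.414  0.543  0.661  1.787 -0.401  0.949  0.344]
2.0 [-0.395  0.536  0.633  1.786 -0.382  0.945  0.828]
2.5 [-0.36   0.523  0.581  1.783 -0.347  0.938  1.296]
3.0 [-0.319  0.51   0.52   1.781 -0.307  0.932  1.761]
2.1417
```

View pics/l1.png

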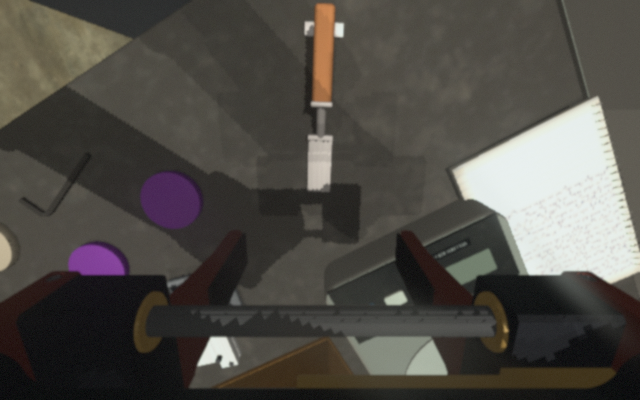

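Run:
```python
import cv2
s=cv2.imread("pics/l1.png")
a=cv2.resize(s[0:200,270:370],(400,800)[:2],interpolation=cv2.INTER_CUBIC)
import numpy as np
cv2.imwrite("pics/l1c.png",np.hstack([cv2.resize(s[0:120,260:380],(600,600),interpolation=cv2.INTER_CUBIC)]))
cv2.imwrite("pics/l1d.png",cv2.resize(s[95:205,260:380],(654,600),interpolation=cv2.INTER_CUBIC))
```

```text
(no output)
```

View pics/l1c.png

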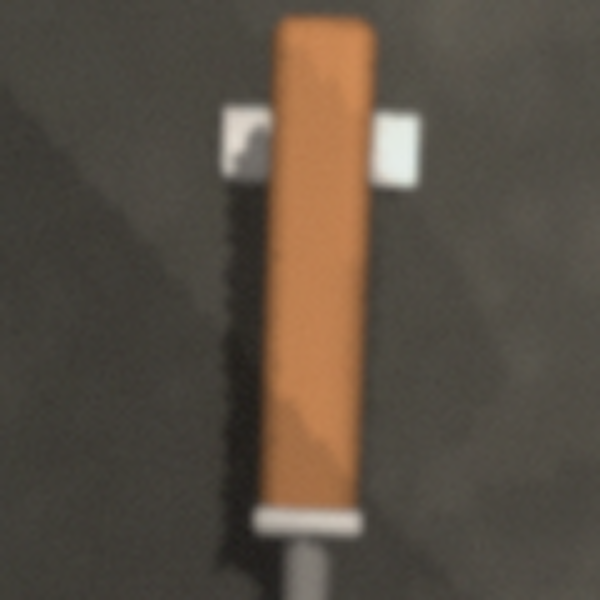

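View pics/l1d.png

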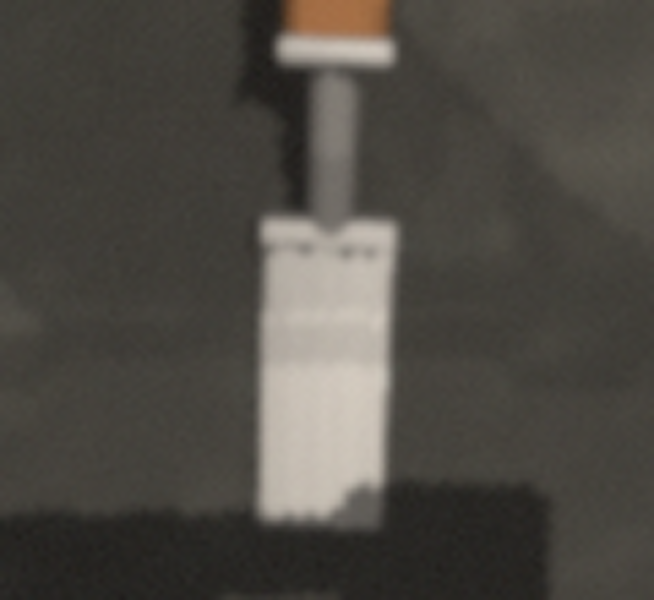

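Run:
```python
from h import *
np.set_printoptions(precision=2,suppress=True)
im=load("l1")
r=w(im,325.1,3.4,54); f=w(im,321.6,101.2,54); foot=w(im,324.2,29.2,3); tip=w(im,319.1,191.3,3)
print(r,f,np.linalg.norm(r-f),foot,tip,np.linalg.norm(tip-foot))
a=np.arctan2(*(f-r)[1::-1]); b=np.arctan2(*(tip-foot)[1::-1]); print(a,b)
d=np.array([np.cos(b),np.sin(b)])
print("origin from grip",(r+(f-r)*41/74)[:2],"from foot",foot[:2]+34*d,"from tip",tip[:2]-120*d)
# views of fixtures
for yaw in (2.64,2.0):
  for c in [(625,0),(611,-203)]:
    t=np.array(c)-79*np.array([np.cos(yaw),np.sin(yaw)]); print(yaw,t,solve_ik([*t,170],[np.pi,0,yaw]))
```

```text
[425.25 264.45  54.  ] [485.16 228.9   54.  ] 69.6563916022368 [430.38 261.61   3.  ] [563.1  183.74   3.  ] 153.88023919599863
-0.5354725611379717 -0.530616907003611
origin from grip [458.44 244.75] from foot [459.71 244.41] from tip [459.6  244.47]
2.64 [694.27 -37.98] [-0.25  0.57  0.31  1.57 -0.19  1.03  1.19]
2.64 [ 680.27 -240.98] [ 0.03  0.62  0.35  1.5  -0.23  1.07  1.5 ]
2.0 [657.88 -71.83] [-0.31  0.54  0.46  1.66 -0.27  1.    0.67]
2.0 [ 643.88 -274.83] [-0.02  0.61  0.5   1.56 -0.32  1.05  1.  ]
```

Run:
```python
from h import *
movep([690,-100,180],[np.pi,0,3.1]); print(read_clock(),read_tool_pos())
snap("wrist","f1")
s=cv2.imread("pics/f1.png")
```

```text
3.4 [689.97149838 -97.71515955 179.68377551]
```

View pics/f1.png

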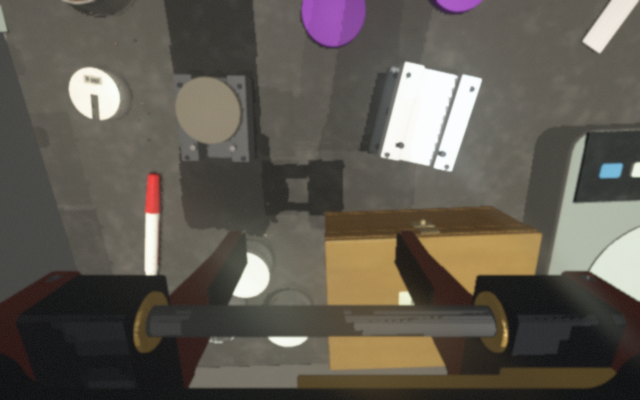

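Run:
```python
import cv2
s=cv2.imread("pics/f1.png")
cv2.imwrite("pics/f1a.png",cv2.resize(s[60:180,150:290],(700,600),interpolation=cv2.INTER_CUBIC))
cv2.imwrite("pics/f1b.png",cv2.resize(s[55:180,365:490],(600,600),interpolation=cv2.INTER_CUBIC))
```

```text
(no output)
```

View pics/f1a.png

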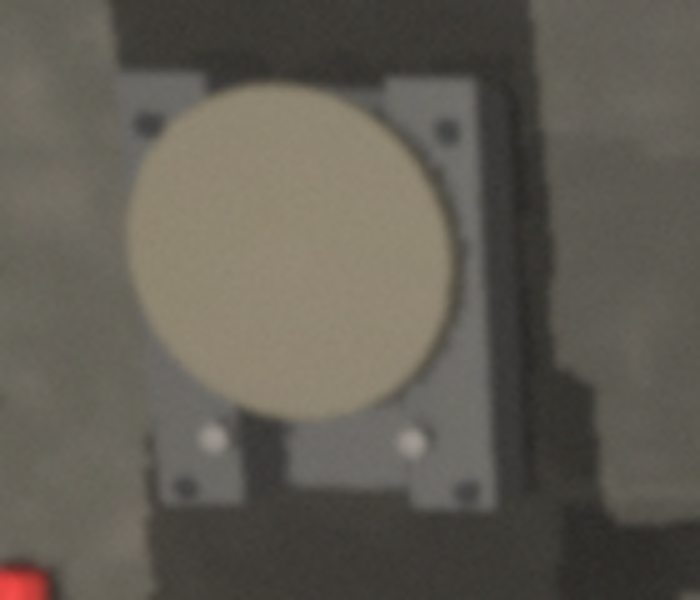

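View pics/f1b.png

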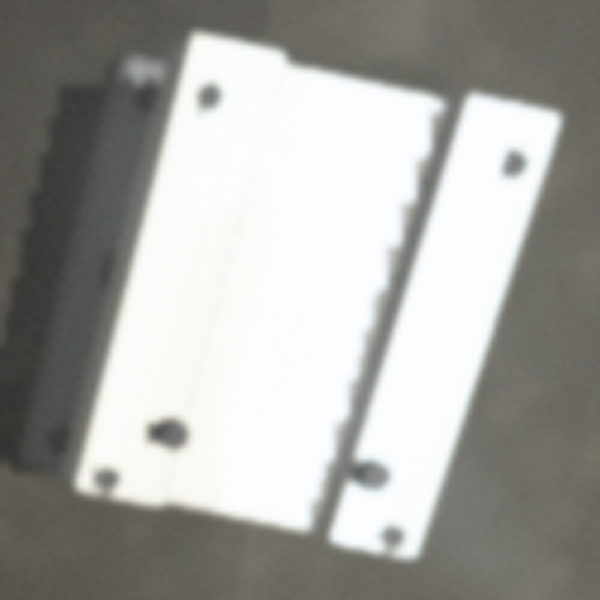

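```bash
cat > fit.py <<'E'
from h import *
from scipy.optimize import least_squares
np.set_printoptions(precision=2,suppress=True)
im=load("f1")
A=lambda x,y:np.array([150+x/5,60+y/5]); B=lambda x,y:np.array([365+x/4.8,55+y/4.8])
# order: FL FR RL RR outline; screws; pins   ; image left = -y? right=+y
st=[A(118,72),A(476,78),A(163,503),A(497,508),A(148,125),A(448,132),A(187,487),A(468,492),A(213,437),A(412,442)]
se=[B(190,32),B(562,115),B(78,490),B(418,557),B(208,97),B(514,163),B(106,478),B(392,537),B(173,433),B(374,475)]
def model(x,y,a,h,of,orr,hw,sf,sr,sw):
    P=[(of,-hw,h),(of,hw,h),(orr,-hw,h),(orr,hw,h),(sf,-sw,h),(sf,sw,h),(sr,-sw,h),(sr,sw,h),(27.5,-20,h+6),(27.5,20,h+6)]
    c,s=np.cos(a),np.sin(a)
    return np.array([px(im,(x+c*p-s*q,y+s*p+c*q,r)) for p,q,r in P])
def res(v):
    g=list(v[:3])+[30]+list(v[7:]); k=list(v[3:7])+list(v[7:])
    return np.r_[(model(*g)-st).ravel(),(model(*k)-se).ravel()]
v0=[611,-203,0,625,0,0.2,65,-42,42,35,-35,36,30]
r=least_squares(res,v0,loss="soft_l1"); print(r.x,r.cost); print(res(r.x).reshape(-1,2))
J=r.jac; C=np.linalg.inv(J.T@J); print("sd@.5px",0.5*np.sqrt(np.diag(C))[:7])
# stone
v=r.x
print("stone", w(im,150+(128+455)/10,60+(83+420)/10,40))
E
python3 fit.py
```

```text
[ 617.73 -203.51   -0.06  624.24    2.29   -0.24   61.04  -41.2    41.88
   34.61  -31.59   38.7    29.  ] 1.6912224626720755
[[-0.8  -0.13]
 [-0.1   0.25]
 [-0.16 -0.24]
 [-0.18  0.08]
 [ 0.22  0.07]
 [ 0.21 -0.03]
 [ 0.14  0.01]
 [ 0.05  0.13]
 [ 0.21  0.03]
 [ 0.26 -0.16]
 [ 0.35  0.14]
 [-0.24 -0.16]
 [-0.76 -0.24]
 [-0.64  0.07]
 [-0.18 -0.17]
 [-0.13  0.02]
 [ 0.12  0.09]
 [ 0.15 -0.16]
 [ 0.42  0.25]
 [ 0.95  0.16]]
sd@.5px [0.27 0.17 0.   0.29 0.46 0.   1.27]
stone [ 608.95 -202.9    40.  ]
```

Run:
```python
from h import *
np.set_printoptions(precision=3,suppress=True)
print(read_tool_pos(),read_eef_rot(),read_wrist_force())
Y=np.pi-0.532
movep([468,239.4,95],[np.pi,0,Y]); print(read_clock(),read_tool_pos(),read_eef_rot())
wait(0.3); print(read_tool_pos(),read_eef_rot(),read_wrist_force(),read_torque())
snap("wrist","g0"); snap("scene","g0s"); snap("side","g0d")
```

```text
[690.005 -97.285 179.726] [ 3.14  -0.     3.103] [-0.207  0.197 -0.021]
4.9833 [468.93  238.968  95.336] [3.141 0.001 2.609]
[468.446 238.998  95.037] [3.141 0.    2.609] [ 0.426 -0.569  0.605] [-0.03  -0.036 -0.011]
```

View pics/g0.png

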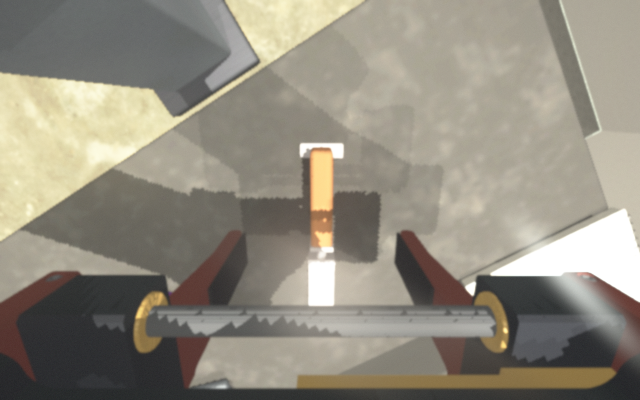

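```bash
cat >> h.py <<'E'
def rl(p,yaw,**k):
    "linear move with yaw"
    return movel([float(a) for a in p],[np.pi,0,float(yaw)],**k)
E
python3 - <<'E'
from h import *
np.set_printoptions(precision=3,suppress=True)
Y=np.pi-0.532
print(rl([467.6,239.8,22],Y,max_speed=120,guard=8)); print(read_tool_pos(),read_eef_rot(),read_wrist_force())
set_gripper(0); wait(0.2); print(read_finger_gap(),read_tool_pos(),read_eef_rot(),read_wrist_force(),read_clock())
rl([467.6,239.8,60],Y,max_speed=80); wait(0.3)
print(read_finger_gap(),read_tool_pos(),read_eef_rot(),read_wrist_force(),read_torque(),read_clock())
snap("scene","h1s"); snap("side","h1d"); snap("wrist","h1")
E
```

```text
False
[467.967 239.9    22.342] [3.141 0.    2.609] [0.397 0.287 0.493]
15.629677564573266 [467.61  239.812  21.99 ] [3.142 0.    2.61 ] [ 0.224  0.554 -0.975] 7.4917
15.63496655459206 [467.38  239.624  59.606] [-3.141 -0.     2.61 ] [ 0.121  0.618 -1.078] [-0.019  0.03  -0.013] 8.4167
```

Run:
```python
import cv2,numpy as np
s=cv2.imread("pics/h1s.png");d=cv2.imread("pics/h1d.png")
cv2.imwrite("pics/h1c.png",np.hstack([cv2.resize(s[100:190,210:310],(400,360),interpolation=cv2.INTER_CUBIC),cv2.resize(d[210:300,290:390],(400,360),interpolation=cv2.INTER_CUBIC)]))
```

```text
(no output)
```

View pics/h1c.png

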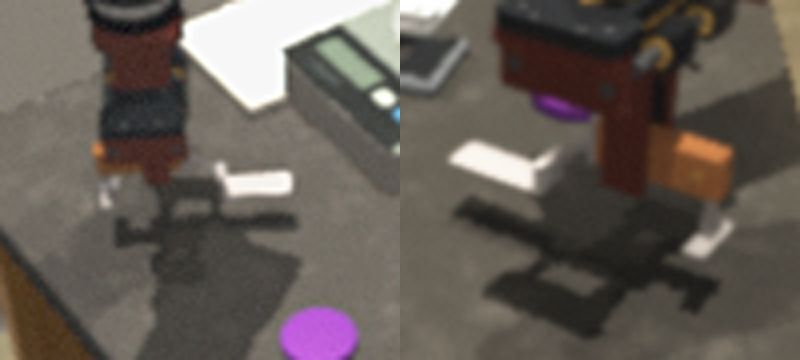

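View pics/h1.png

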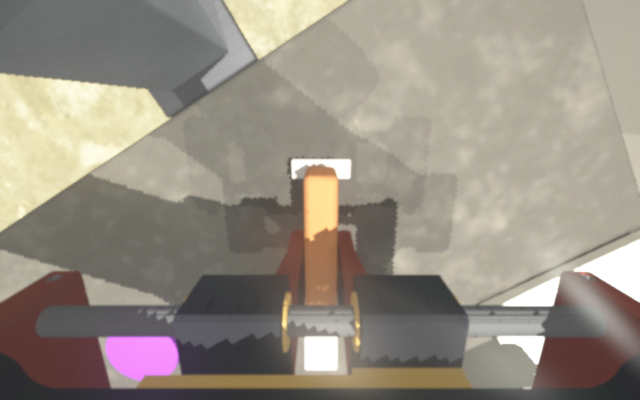

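```bash
cat >> h.py <<'E'
OX=9.5
def lift_pts(tcp,head,pitch=0):
    c,s=np.cos(head),np.sin(head)
    out=[]
    for x,y,z in [(120,12,3),(120,-12,3),(65,12,18),(65,-12,18),(-34,18,3),(-34,-18,3),(-41,8,54),(-41,-8,54)]:
        X=x-OX; Z=z-22
        X,Z=X*np.cos(pitch)+Z*np.sin(pitch),-X*np.sin(pitch)+Z*np.cos(pitch)
        out.append((tcp[0]+c*X-s*y,tcp[1]+s*X+c*y,tcp[2]+Z))
    return out
E
python3 - <<'E'
from h import *
tcp=read_tool_pos();out=[]
for f,(y0,y1,x0,x1) in (("h1s",(130,180,225,305)),("h1d",(230,280,300,380))):
    im=load(f); a=cv2.resize(cv2.imread(f"pics/{f}.png")[y0:y1,x0:x1],(640,400),interpolation=cv2.INTER_CUBIC)
    for p in lift_pts(tcp,read_eef_rot()[2]-np.pi):
        u=(px(im,p)-[x0,y0]+.5)*8; cv2.circle(a,tuple(int(t) for t in u),4,(0,255,0),1)
    out.append(a)
cv2.imwrite("pics/h1o.png",cv2.resize(np.vstack(out),(480,600)))
E
```

```text
(no output)
```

View pics/h1o.png

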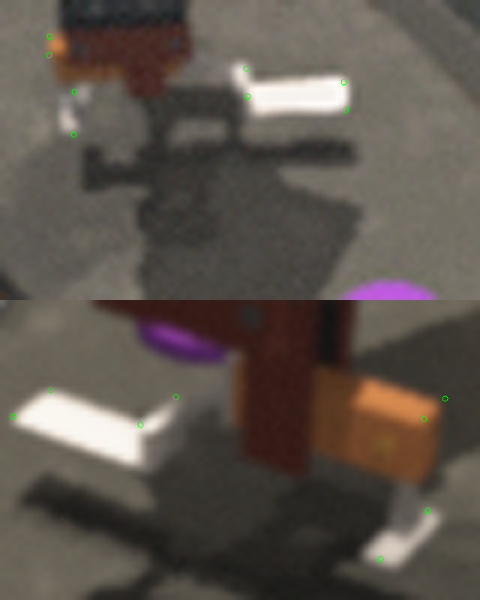

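```bash
cat >> h.py <<'E'
SEAT=[624.24,2.29,-0.24]; STAND=[617.73,-203.51,-0.06]
import json,os
def tcp_for(F,bx,by,zl):
    x,y,a=F; c,s=np.cos(a),np.sin(a)
    k=bx-(96-OX)
    return np.array([x+c*k-s*by, y+s*k+c*by, zl+22]), np.pi+a
def frame_of(F):
    "blade point in fixture frame, underside z, heading err"
    p=np.array(read_tool_pos()); r=read_eef_rot(); h=r[2]-np.pi
    x,y,a=F
    b=p[:2]+(96-OX)*np.array([np.cos(h),np.sin(h)])-[x,y]
    e=(h-a+np.pi)%(2*np.pi)-np.pi
    return np.array([np.cos(a)*b[0]+np.sin(a)*b[1],-np.sin(a)*b[0]+np.cos(a)*b[1],p[2]-22,e])
CORR="/tmp/corr.npy"
def go(F,bx,by,zl,speed=100,guard=None,fix=0,corr=(0,0,0)):
    t,yaw=tcp_for(F,bx,by,zl); t0=t.copy(); c=np.array(corr,float)
    g=rl(t+c,yaw,max_speed=speed,**({} if guard is None else {"guard":guard}))
    for i in range(fix):
        if g: break
        wait(0.25); c=c+(t0-np.array(read_tool_pos())); g=rl(t+c,yaw,max_speed=20,**({} if guard is None else {"guard":guard}))
    return g,c
E
python3 - <<'E'
from h import *
np.set_printoptions(precision=2,suppress=True)
rl([467.6,239.8,116],np.pi-0.532,max_speed=150)
go(SEAT,-20,-26,92,speed=200); wait(0.2); print(frame_of(SEAT),read_eef_rot(),read_clock())
g,c=go(SEAT,-20,-26,76,speed=50,fix=1); wait(0.2); print(frame_of(SEAT),read_eef_rot(),c,read_wrist_force(),read_torque(),read_clock())
wait(0.1);print(read_wrist_force())
np.save("pics/c.npy",c)
snap("scene","p1s"); snap("side","p1d")
out=[]
tcp=read_tool_pos()
for f,(y0,y1,x0,x1) in (("p1s",(120,190,270,370)),("p1d",(180,250,260,360))):
    im=load(f); a=cv2.resize(cv2.imread(f"pics/{f}.png")[y0:y1,x0:x1],(800,560),interpolation=cv2.INTER_CUBIC)
    for p in lift_pts(tcp,read_eef_rot()[2]-np.pi):
        u=(px(im,p)-[x0,y0]+.5)*8; cv2.circle(a,tuple(int(t) for t in u),4,(0,255,0),1)
    x,y,t=SEAT
    for q in [(-42,35),(-42,-35),(42,35),(42,-35),(-42,17),(-42,-17)]:
      for h,col in((61,(0,0,255)),(71,(255,0,0))):
        P=(x+np.cos(t)*q[0]-np.sin(t)*q[1],y+np.sin(t)*q[0]+np.cos(t)*q[1],h)
        u=(px(im,P)-[x0,y0]+.5)*8; cv2.circle(a,tuple(int(t) for t in u),3,col,1)
    out.append(a)
cv2.imwrite("pics/p1o.png",cv2.resize(np.vstack(out),(429,600)))
cv2.imwrite("pics/p1oa.png",out[0]);cv2.imwrite("pics/p1ob.png",out[1])
E
```

```text
[-20.31 -25.02  91.96   0.  ] [ 3.14 -0.    2.9 ] 10.65
[-20.16 -26.01  75.84  -0.  ] [3.14 0.   2.9 ] [-0.16  0.04 -0.18] [-0.16  0.01 -1.41] [-0.03  0.02 -0.01] 11.8167
[-0.25 -0.84 -1.4 ]
```

View pics/p1oa.png

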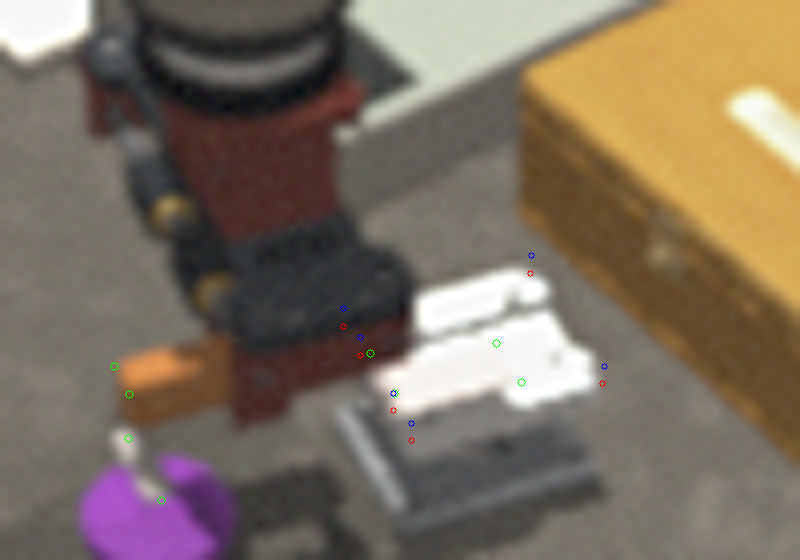

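View pics/p1ob.png

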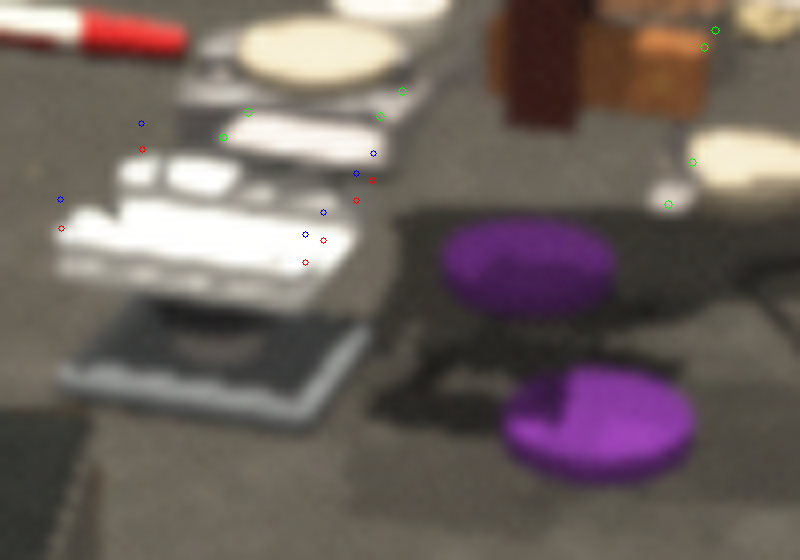

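Run:
```python
from h import *
np.set_printoptions(precision=2,suppress=True)
c=np.load("pics/c.npy")
g,_=go(SEAT,-20,-26,68,speed=40,corr=c,guard=4); wait(.2)
print(g,frame_of(SEAT),read_wrist_force(),read_torque(),read_clock())
g,_=go(SEAT,-20,-26,54,speed=10,corr=c,guard=1.5)
print(g,frame_of(SEAT),read_wrist_force(),read_torque(),read_eef_rot(),read_clock())
for i in range(3): wait(.1);print(frame_of(SEAT),read_wrist_force(),read_torque())
```

```text
False [-20.1  -25.99  67.88  -0.  ] [-0.89  1.02 -1.95] [ 0.01 -0.   -0.  ] 12.5667
True [-20.38 -26.04  59.7    0.  ] [-1.67  0.62  2.11] [-0.02 -0.21  0.01] [-3.14 -0.    2.9 ] 13.4083
[-20.39 -26.04  59.67   0.  ] [0.09 0.43 4.32] [-0.05 -0.28 -0.01]
[-20.44 -26.02  59.64   0.  ] [0.01 0.52 3.06] [-0.01 -0.44  0.01]
[-20.42 -25.99  59.62   0.  ] [0.07 0.75 4.25] [ 0.04 -0.47  0.03]
```

Run:
```python
from h import *
np.set_printoptions(precision=2,suppress=True)
c=np.load("pics/c.npy")
go(SEAT,-20,-26,62.5,speed=20,corr=c); wait(.3)
print(frame_of(SEAT),read_wrist_force(),read_torque(),read_clock())
z=62.5; f0=np.mean([read_wrist_force()[2] for _ in range(5)])
while z>58.5:
    z-=0.3; go(SEAT,-20,-26,z,speed=10,corr=c); 
    f=[];
    for _ in range(3): wait(0.03); f.append(read_wrist_force()[2])
    print(round(z,2),frame_of(SEAT)[2].round(2),np.round(np.mean(f)-f0,2),np.round(read_torque()[1],2))
    if np.mean(f)-f0>1.2: break
print(read_clock())
go(SEAT,-20,-26,64,speed=40,corr=c); wait(.1)
snap("side","p2d"); snap("scene","p2s")
tcp=read_tool_pos()
out=[]
for f,(y0,y1,x0,x1) in (("p2d",(180,220,280,360)),):
    im=load(f); a=cv2.resize(cv2.imread(f"pics/{f}.png")[y0:y1,x0:x1],(800,400),interpolation=cv2.INTER_CUBIC)
    for p in lift_pts(tcp,read_eef_rot()[2]-np.pi):
        u=(px(im,p)-[x0,y0]+.5)*10; cv2.circle(a,tuple(int(t) for t in u),4,(0,255,0),1)
    cv2.imwrite("pics/p2o.png",a)
```

```text
[-20.37 -26.07  62.15   0.  ] [-0.7  -0.46 -2.19] [ 0.03  0.01 -0.03] 14.3167
62.2 62.02 1.02 0.02
61.9 61.73 1.03 -0.0
61.6 61.4 0.69 -0.02
61.3 61.12 0.77 -0.03
61.0 60.82 1.15 -0.01
60.7 60.52 1.06 -0.02
60.4 60.24 1.2 -0.0
16.7667
```

View pics/p2o.png

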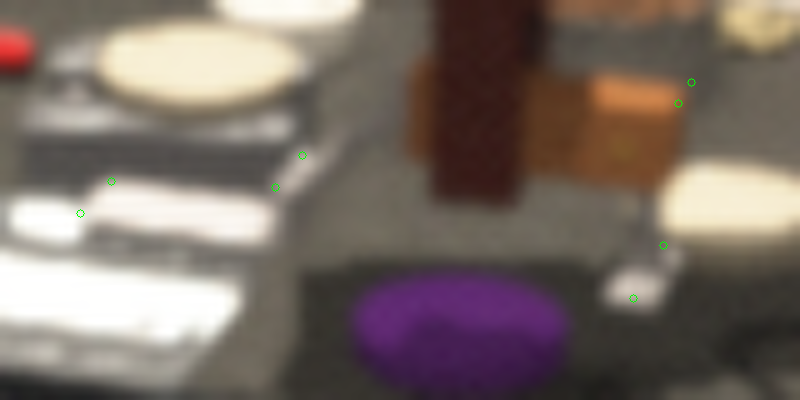

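```bash
sed -i 's/^CORR.*/RAIL=59.9/' h.py
python3 - <<'E'
from h import *
np.set_printoptions(precision=2,suppress=True)
go(SEAT,-20,-26,85,speed=120)
go(SEAT,-75,-26,85,speed=200)
go(STAND,-95,0,60,speed=220)
g,c=go(STAND,-95,0,18,speed=80,fix=1); wait(.2); print(frame_of(STAND),c,read_clock())
g,_=go(STAND,-50,0,18,speed=60,corr=c,guard=5); wait(.2); print(g,frame_of(STAND),read_wrist_force(),read_clock())
np.save("pics/c.npy",c)
snap("scene","q1s"); snap("side","q1d"); snap("wrist","q1w")
tcp=read_tool_pos()
out=[]
for f,(y0,y1,x0,x1) in (("q1d",(150,220,250,370)),("q1s",(180,250,310,430))):
    im=load(f); a=cv2.resize(cv2.imread(f"pics/{f}.png")[y0:y1,x0:x1],(800,467),interpolation=cv2.INTER_CUBIC)
    for p in lift_pts(tcp,read_eef_rot()[2]-np.pi):
        u=(px(im,p)-[x0,y0]+.5)*800/120; cv2.circle(a,tuple(int(t) for t in u),4,(0,255,0),1)
    cv2.imwrite("pics/o_"+f+".png",a)
E
```

```text
[-95.33   0.07  17.57  -0.  ] [-0.33  0.1  -0.43] 20.45
False [-50.7    0.02  17.58  -0.  ] [-0.29 -0.38 -2.12] 21.55
```

View pics/o_q1s.png

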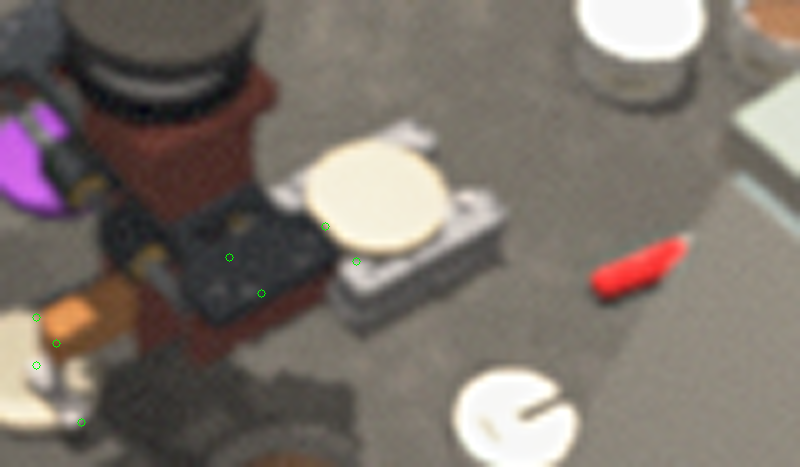

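View pics/o_q1d.png

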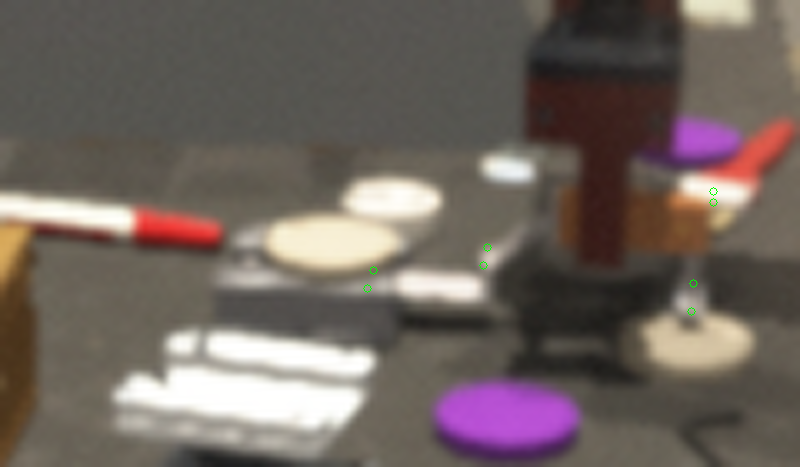

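View pics/q1w.png

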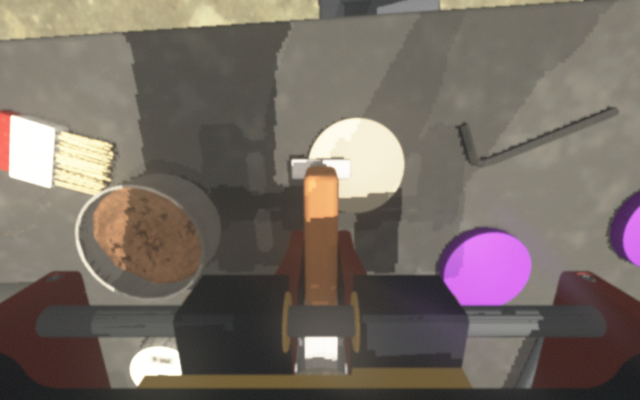

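Run:
```python
from h import *
np.set_printoptions(precision=2,suppress=True)
g,_=go(STAND,-10,0,18,speed=50,guard=5); wait(.3); print(g,frame_of(STAND),read_wrist_force(),read_torque(),read_clock())
snap("scene","q2s"); snap("side","q2d")
tcp=read_tool_pos()
for f,(y0,y1,x0,x1) in (("q2d",(150,220,250,370)),("q2s",(180,250,310,430))):
    im=load(f); a=cv2.resize(cv2.imread(f"pics/{f}.png")[y0:y1,x0:x1],(800,467),interpolation=cv2.INTER_CUBIC)
    for p in lift_pts(tcp,read_eef_rot()[2]-np.pi):
        u=(px(im,p)-[x0,y0]+.5)*800/120; cv2.circle(a,tuple(int(t) for t in u),4,(0,255,0),1)
    cv2.imwrite("pics/o_"+f+".png",a)
```

```text
False [-10.14  -0.02  18.04  -0.  ] [ 0.95 -0.38 -1.66] [ 0.03  0.   -0.01] 22.9583
```

View pics/o_q2s.png

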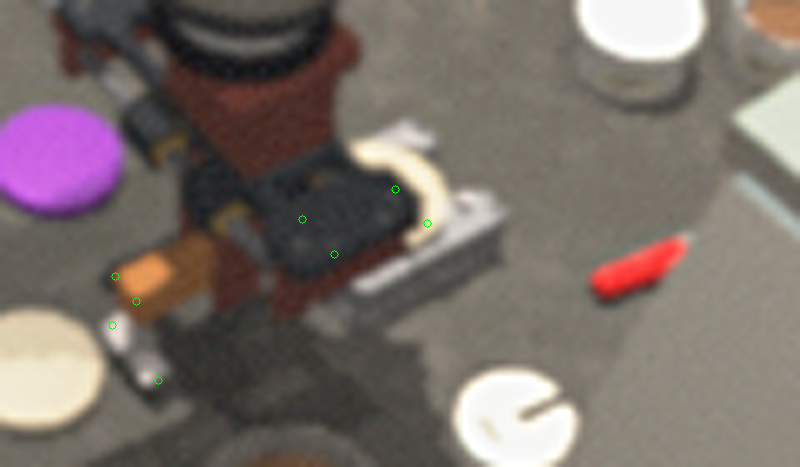

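View pics/o_q2d.png

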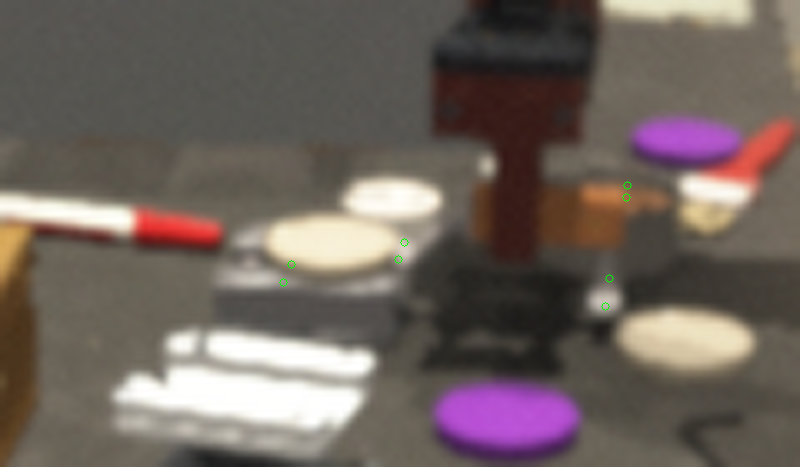

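Run:
```python
from h import *
np.set_printoptions(precision=2,suppress=True)
go(STAND,-10,0,32,speed=15); wait(.2); print(frame_of(STAND),read_wrist_force(),read_torque(),read_clock())
go(STAND,-10,0,55,speed=40); wait(.3); print(frame_of(STAND),read_eef_rot(),read_wrist_force(),read_torque(),read_clock())
snap("scene","q3s"); snap("side","q3d"); snap("wrist","q3w")
tcp=read_tool_pos()
for f,(y0,y1,x0,x1) in (("q3d",(150,220,250,370)),("q3s",(180,250,310,430))):
    im=load(f); a=cv2.resize(cv2.imread(f"pics/{f}.png")[y0:y1,x0:x1],(800,467),interpolation=cv2.INTER_CUBIC)
    for p in lift_pts(tcp,read_eef_rot()[2]-np.pi):
        u=(px(im,p)-[x0,y0]+.5)*800/120; cv2.circle(a,tuple(int(t) for t in u),4,(0,255,0),1)
    cv2.imwrite("pics/o_"+f+".png",a)
```

```text
[-10.04  -0.    31.92  -0.  ] [ 0.31  0.51 -1.62] [ 0.06  0.05 -0.07] 24.3417
[-10.13   0.01  54.8   -0.  ] [ 3.14 -0.    3.08] [ 0.1   0.07 -1.16] [0.07 0.11 0.  ] 25.3667
```

View pics/o_q3s.png

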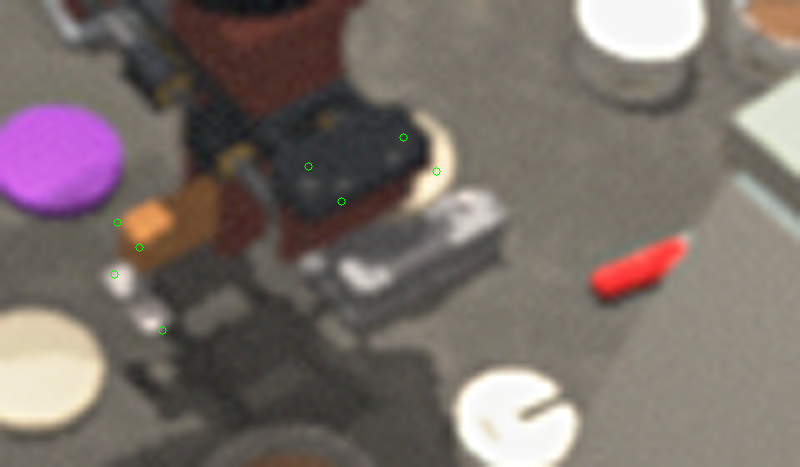

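View pics/o_q3d.png

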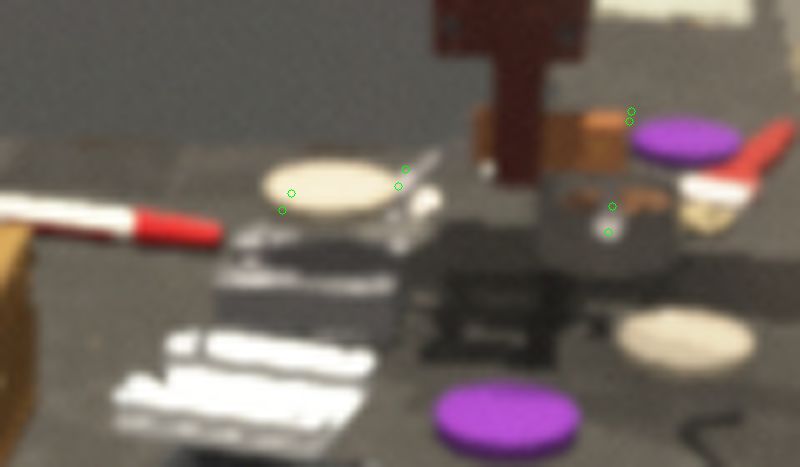

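Run:
```python
from h import *
np.set_printoptions(precision=2,suppress=True)
go(STAND,-10,0,80,speed=60)
go(SEAT,-11,0,80,speed=90); wait(.4); print(frame_of(SEAT),read_wrist_force(),read_clock())
g,c=go(SEAT,-11,0,63,speed=30,fix=0); wait(.4); e=frame_of(SEAT); print(e,read_eef_rot(),read_wrist_force(),read_torque(),read_clock())
snap("scene","r1s"); snap("side","r1d"); snap("wrist","r1w")
tcp=read_tool_pos()
for f,(y0,y1,x0,x1) in (("r1d",(170,240,250,370)),("r1s",(130,200,270,390))):
    im=load(f); a=cv2.resize(cv2.imread(f"pics/{f}.png")[y0:y1,x0:x1],(800,467),interpolation=cv2.INTER_CUBIC)
    for p in lift_pts(tcp,read_eef_rot()[2]-np.pi):
        u=(px(im,p)-[x0,y0]+.5)*800/120; cv2.circle(a,tuple(int(t) for t in u),4,(0,255,0),1)
    cv2.imwrite("pics/o_"+f+".png",a)
```

```text
[-11.01  -0.03  80.    -0.  ] [-0.06 -0.1  -1.88] 29.1167
[-10.94   0.04  63.1    0.  ] [3.14 0.   2.9 ] [-0.19  0.1  -1.46] [-0.02  0.06  0.02] 30.2333
```

View pics/o_r1s.png

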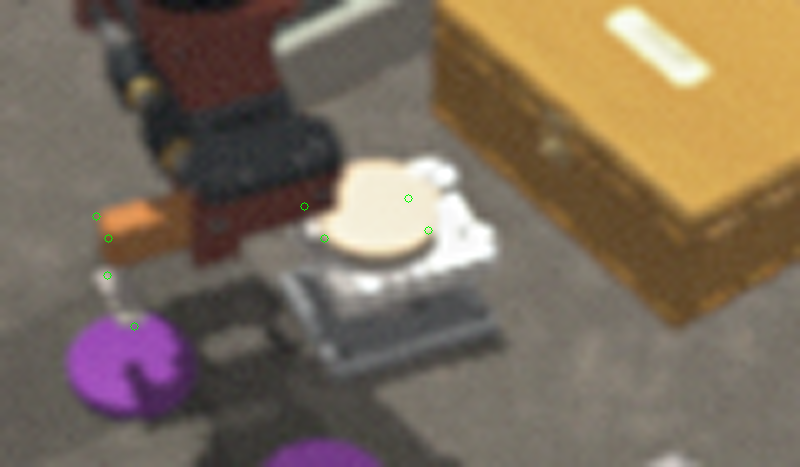

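View pics/o_r1d.png

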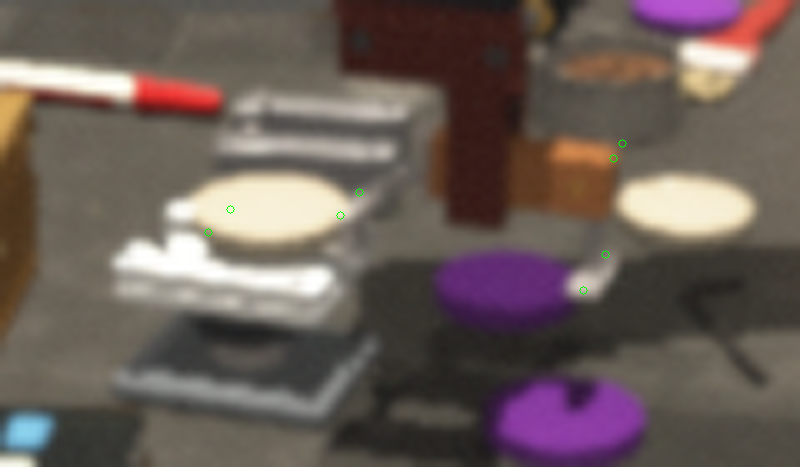

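Run:
```python
from h import *
np.set_printoptions(precision=2,suppress=True)
g,_=go(SEAT,-11,0,53.2,speed=12,guard=4); wait(.3); print(g,frame_of(SEAT),read_eef_rot(),read_wrist_force(),read_torque(),read_clock())
snap("scene","r2s"); snap("side","r2d"); 
tcp=read_tool_pos()
for f,(y0,y1,x0,x1) in (("r2d",(170,240,250,370)),("r2s",(130,200,270,390))):
    im=load(f); a=cv2.resize(cv2.imread(f"pics/{f}.png")[y0:y1,x0:x1],(800,467),interpolation=cv2.INTER_CUBIC)
    for p in lift_pts(tcp,read_eef_rot()[2]-np.pi):
        u=(px(im,p)-[x0,y0]+.5)*800/120; cv2.circle(a,tuple(int(t) for t in u),4,(0,255,0),1)
    cv2.imwrite("pics/o_"+f+".png",a)
```

```text
False [-10.99  -0.01  53.24  -0.  ] [3.14 0.   2.9 ] [ 0.38 -0.28 -1.89] [-0.01  0.01  0.02] 31.65
```

View pics/o_r2d.png

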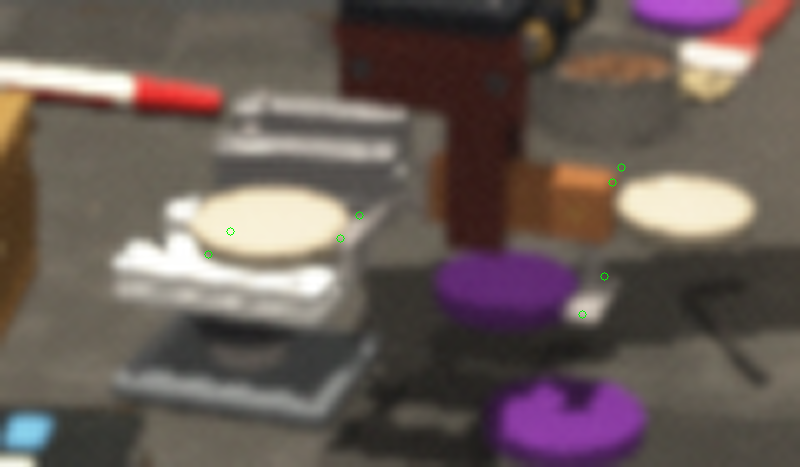

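View pics/o_r2s.png

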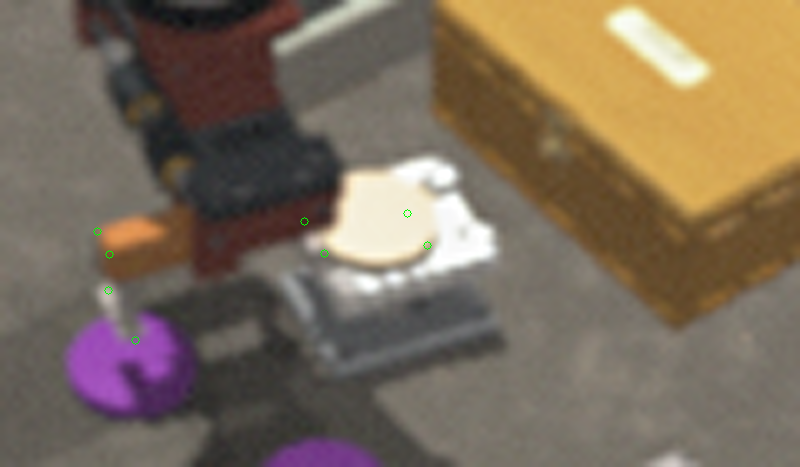

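Run:
```python
from h import *
np.set_printoptions(precision=2,suppress=True)
d=np.array([np.cos(SEAT[2]),np.sin(SEAT[2])])
g,_=go(SEAT,-4,0,53.2,speed=15,guard=4); wait(.15)
f=np.array(read_wrist_force()); print(g,frame_of(SEAT),f,f[:2]@d,read_clock())
g,_=go(SEAT,3.5,0,53.2,speed=6,guard=2.5)
f=np.array(read_wrist_force()); print(g,frame_of(SEAT),f,f[:2]@d,read_clock())
for i in range(4):
    wait(.08); f=np.array(read_wrist_force()); print(frame_of(SEAT),f,(f[:2]@d).round(2),read_torque())
```

```text
False [-4.02  0.02 53.2   0.  ] [ 0.85 -0.25 -2.06] 0.8873524514798176 32.5167
True [-1.24 -0.16 52.6   0.  ] [ 0.71 -0.18 -1.67] 0.7367816791487902 33.2333
[-1.65 -0.3  52.28  0.  ] [-0.23  0.92 -0.65] -0.44 [ 0.04 -0.02 -0.04]
[-1.86 -0.37 52.16  0.  ] [-0.8  -0.11 -1.34] -0.75 [ 0.04 -0.03 -0.03]
[-1.94 -0.36 52.13  0.  ] [ 0.73  0.47 -2.27] 0.6 [ 0.03  0.   -0.01]
[-1.87 -0.33 52.19  0.  ] [-0.61  0.62 -1.55] -0.74 [-0.03 -0.01  0.03]
```

Run:
```python
from h import *
np.set_printoptions(precision=2,suppress=True)
d=np.array([np.cos(SEAT[2]),np.sin(SEAT[2])])
def F():
    o=[]
    for _ in range(6): wait(0.02); o.append(np.array(read_wrist_force())[:2]@d)
    return np.mean(o)
f0=None
for bx in np.arange(-1.9,4,0.4):
    g,_=go(SEAT,bx,0,53.2,speed=6); f=F()
    if f0 is None: f0=f
    print(round(bx,2),frame_of(SEAT),round(f-f0,2),np.round(read_torque(),2))
    if f-f0<-2.5: break
print(read_clock(),f0)
snap("scene","r3s"); snap("side","r3d"); snap("wrist","r3w")
for f,(y0,y1,x0,x1) in (("r3d",(170,240,250,370)),("r3s",(130,200,270,390))):
    a=cv2.resize(cv2.imread(f"pics/{f}.png")[y0:y1,x0:x1],(800,467),interpolation=cv2.INTER_CUBIC)
    cv2.imwrite("pics/o_"+f+".png",a)
```

```text
-1.9 [-1.89  0.01 53.23  0.  ] 0.0 [ 0.05 -0.02 -0.1 ]
-1.5 [-1.48 -0.05 53.19 -0.  ] 0.27 [ 0.01  0.02 -0.01]
-1.1 [-1.1  -0.01 53.2  -0.  ] 0.07 [ 0.02 -0.    0.01]
-0.7 [-0.71  0.03 53.2   0.  ] -0.35 [ 0.05  0.06 -0.  ]
-0.3 [-0.67  0.02 53.12  0.  ] -1.91 [ 0.18  0.42 -0.  ]
0.1 [-0.48  0.01 53.07  0.  ] -4.31 [0.28 0.89 0.  ]
35.725 0.07254001312847841
```

View pics/o_r3d.png

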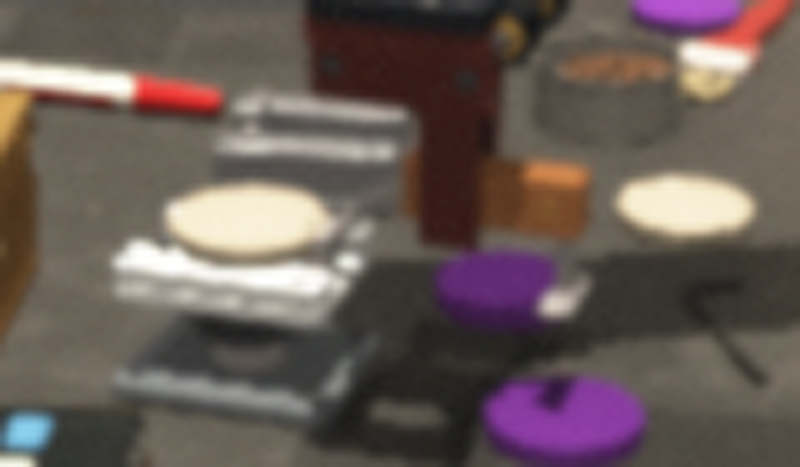

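View pics/o_r3s.png

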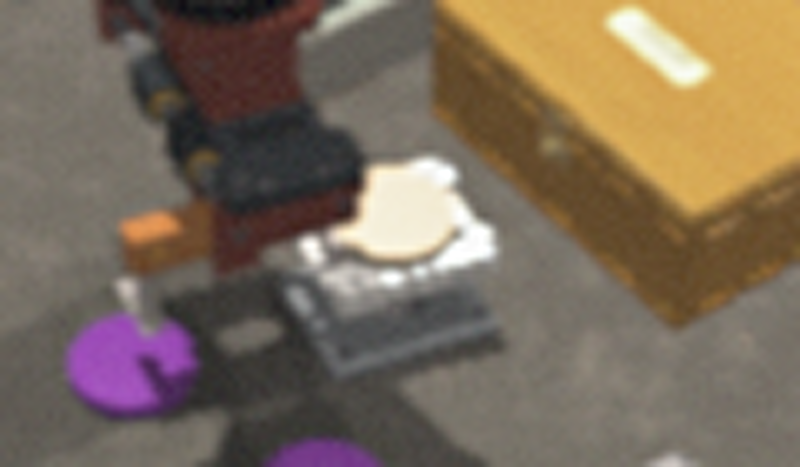

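Run:
```python
from h import *
np.set_printoptions(precision=2,suppress=True)
go(SEAT,-3,0,53.2,speed=15); print(frame_of(SEAT))
go(SEAT,-80,0,53.2,speed=80); print(frame_of(SEAT),read_clock())
snap("side","s1d"); snap("scene","s1s")
for f,(y0,y1,x0,x1) in (("s1d",(170,240,250,370)),("s1s",(130,200,270,390))):
    a=cv2.resize(cv2.imread(f"pics/{f}.png")[y0:y1,x0:x1],(800,467),interpolation=cv2.INTER_CUBIC)
    cv2.imwrite("pics/o_"+f+".png",a)
```

```text
[-2.14 -0.02 53.44 -0.  ]
[-79.32   0.11  53.34  -0.  ] 37.3417
```

View pics/o_s1d.png

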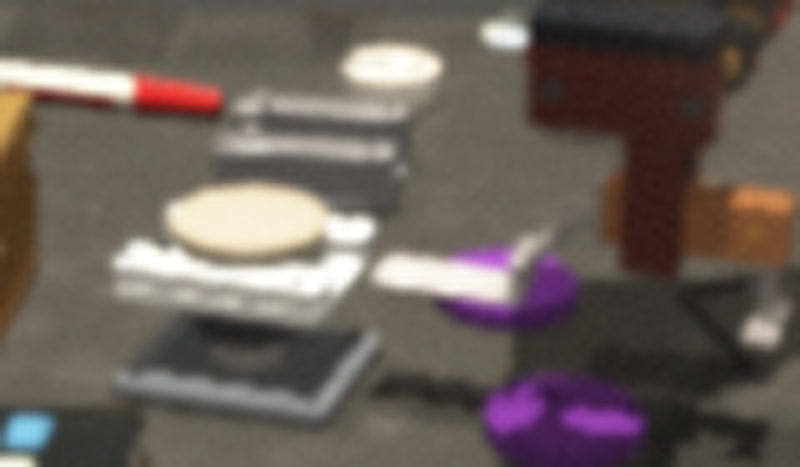

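View pics/o_s1s.png

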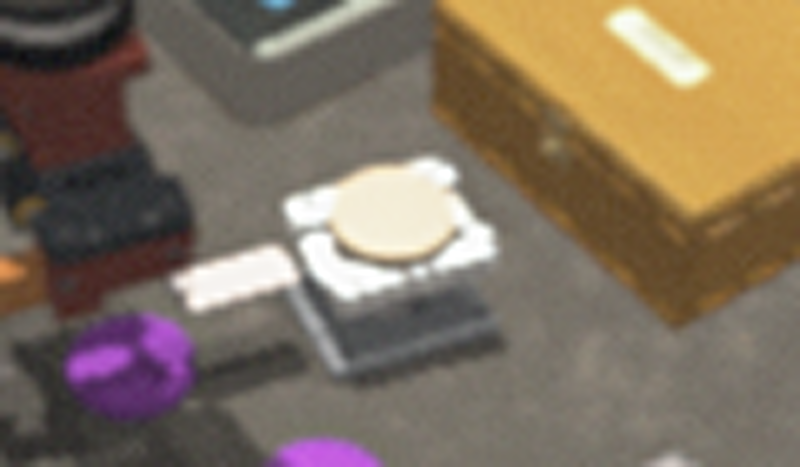

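Run:
```python
from h import *
np.set_printoptions(precision=2,suppress=True)
Y=np.pi-0.532
go(SEAT,-90,0,85,speed=120)
rl([467.6,239.8,70],Y,max_speed=200)
rl([467.6,239.8,30],Y,max_speed=80); wait(.2); p=np.array(read_tool_pos()); f0=read_wrist_force()
g=rl([467.6,239.8,21.8],Y,max_speed=12,guard=3); print(g); wait(.15); print(read_tool_pos(),read_eef_rot(),f0,read_wrist_force(),read_torque(),read_clock())
```

```text
True
[467.52 239.7   21.91] [-3.14 -0.    2.61] [-0.21  0.55 -1.59] [-0.19 -0.6   6.25] [ 0.08  0.13 -0.04] 40.675
```

Run:
```python
from h import *
np.set_printoptions(precision=2,suppress=True)
Y=np.pi-0.532
rl([467.6,239.8,22.1],Y,max_speed=10); wait(.1); print(read_wrist_force(),read_torque())
set_gripper(88); wait(.1); print(read_finger_gap(),read_clock())
rl([467.6,239.8,110],Y,max_speed=120)
movep([690,-20,200],[np.pi,0,3.0]); wait(.3)
snap("wrist","t1"); snap("scene","t1s"); snap("side","t1d"); print(read_clock())
s=cv2.imread("pics/t1.png");
```

```text
[-0.57 -0.29  0.79] [ 0.06 -0.01 -0.01]
87.70411100055536 42.325
44.9833
```

View pics/t1.png

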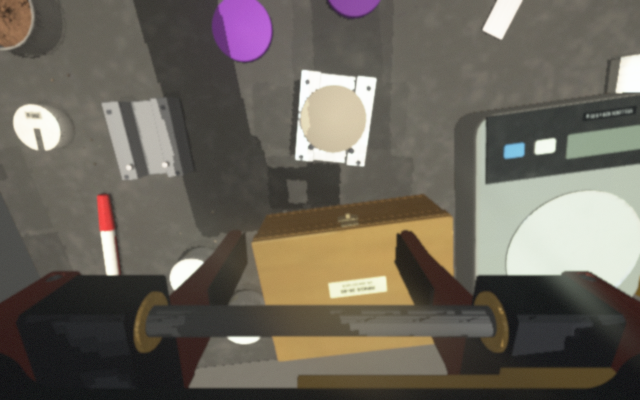

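Run:
```python
import cv2,numpy as np
s=cv2.imread("pics/t1.png")
cv2.imwrite("pics/t1a.png",cv2.resize(s[60:175,280:395],(600,600),interpolation=cv2.INTER_CUBIC))
a=cv2.imread("pics/t1s.png")[130:190,220:310]; b=cv2.imread("pics/t1d.png")[230:300,290:390]
cv2.imwrite("pics/t1b.png",np.vstack([cv2.resize(a,(450,300)),cv2.resize(b,(450,300))]))
```

```text
(no output)
```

View pics/t1a.png

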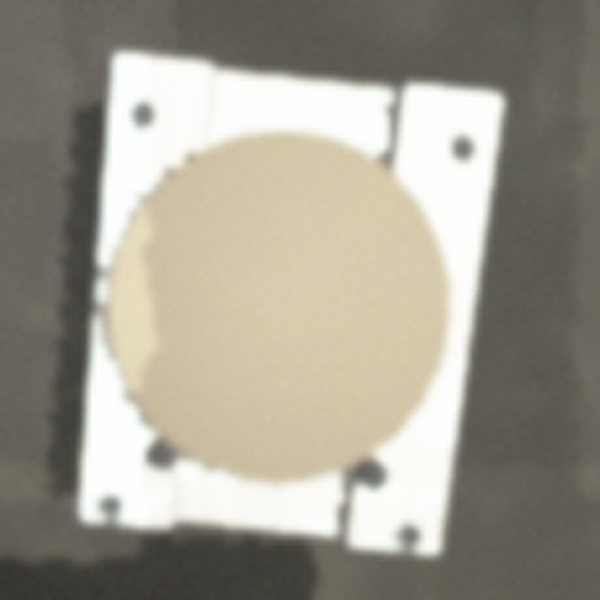

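View pics/t1b.png

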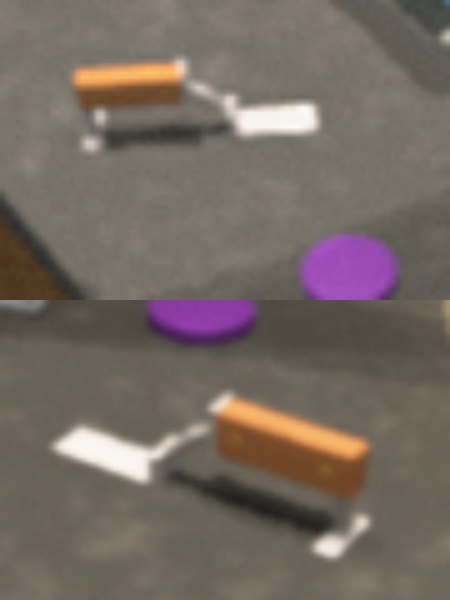

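Run:
```python
from h import *
from scipy.optimize import least_squares
np.set_printoptions(precision=2,suppress=True)
im=load("t1"); k=600/115
B=lambda x,y:np.array([280+x/k,60+y/k])
obs=[B(112,52),B(505,92),B(79,522),B(441,555),B(143,114),B(462,148),B(110,503),B(409,536),B(161,453),B(371,473)]
of,orr,hw,sf,sr,sw=-41.2,41.88,34.61,-31.59,38.7,29.
def model(x,y,a,h):
    P=[(of,-hw,h),(of,hw,h),(orr,-hw,h),(orr,hw,h),(sf,-sw,h),(sf,sw,h),(sr,-sw,h),(sr,sw,h),(27.5,-20,h+3),(27.5,20,h+3)]
    c,s=np.cos(a),np.sin(a); return np.array([px(im,(x+c*p-s*q,y+s*p+c*q,r)) for p,q,r in P])
r=least_squares(lambda v:(model(*v,59.9)-obs).ravel(),[624,2,-.24],loss="soft_l1"); print(r.x,r.cost)
print((model(*r.x,59.9)-obs))
th=np.linspace(0,2*np.pi,60)
# stone: edges left 108 right 448 top 131 bottom 481 of the top-surface ellipse
def ext(v):
    p=np.array([px(im,(v[0]+31*np.cos(t),v[1]+31*np.sin(t),69.9)) for t in th]); return np.array([p[:,0].min(),p[:,0].max(),p[:,1].min(),p[:,1].max()])
e=np.array([280+108/k,280+448/k,60+131/k,60+481/k])
q=least_squares(lambda v:ext(v)-e,[624,2]); print(q.x,q.fun)
d=q.x-r.x[:2]; a=r.x[2]; print("stone in seat",np.cos(a)*d[0]+np.sin(a)*d[1],-np.sin(a)*d[0]+np.cos(a)*d[1])
```

```text
[624.38   2.81  -0.24] 1.811096308835934
[[ 0.59  0.42]
 [-0.78  0.64]
 [ 0.24 -0.87]
 [-0.9  -0.51]
 [-0.21  0.2 ]
 [ 0.02  0.16]
 [ 0.12  0.18]
 [ 0.16 -0.51]
 [ 0.19 -0.17]
 [ 0.29  0.  ]]
[623.75   1.54] [-0.52  0.52 -0.59  0.71]
stone in seat -0.30883761778234803 -1.3834049617171076
```

Run:
```python
from h import *
a=cv2.imread("pics/scene0.png").astype(int); b=cv2.imread("pics/t1s.png").astype(int)
d=np.abs(a-b).max(2)
for n,(x0,x1,y0,y1) in dict(spare=(300,330,225,248),tin=(335,372,242,275),weight=(376,400,234,254),hex=(272,305,200,226)).items():
    print(n,d[y0:y1,x0:x1].mean().round(1),(d[y0:y1,x0:x1]>60).sum())
print(read_clock()); job_done()
```

```text
spare 47.0 264
tin 7.4 0
weight 7.2 0
hex 8.7 0
44.9833
the job is handed in; nothing more can be done
```

Run:
```python
import cv2,numpy as np
o=[cv2.resize(cv2.imread(f"pics/{f}.png")[190:270,260:400],(700,290)) for f in("scene0","t1s")]
cv2.imwrite("pics/cmp.png",np.vstack(o))
```

```text
(no output)
```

View pics/cmp.png

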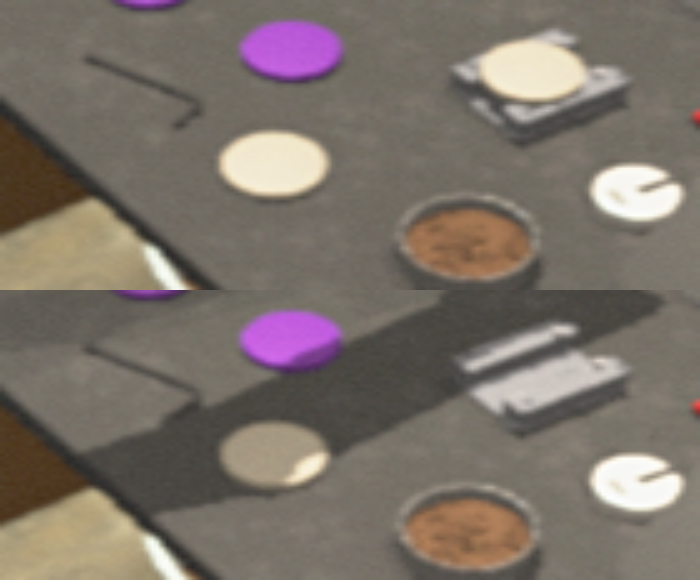

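I moved the porous stone from the draining stand to the seat with the lifter, and handed the job in at about 45 s of the 72 s; no verdict was reported. I probed the seat rail with the empty lifter and found its top at about 59.9 mm. I lifted and carried the stone level, lowered it onto the rails and pushed it with the heel until it stopped hard (about 4 N). I then backed out and stood the lifter where it had been.

**Last checks:**
- **Stone:** the wrist picture shows it flat on the seat and against the pins. I measured its centre at x ≈ −0.3 mm and y ≈ −1.4 mm in the seat's frame, good to about 1 mm and inside the limits. The y offset means one pin may touch slightly before the other.
- **Lifter:** the scene and side pictures show it standing on its blade and foot, clear of both fixtures.
- **Bystanders:** the picture comparison flagged the spare stone as changed. Looking again after hand-in, this was only the arm's shadow across it, and all four bystanders are where they started.
- **Force readings:** they were noisy. One stop while pushing the stone home was a false trigger, so I finished the push in small averaged steps. The second rail probe also stopped early, so the rail height comes from the first probe, good to about 0.3 mm.

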